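# Bolt the tool chest shut against its spring catch

### The arm

A 6-joint arm with a two-finger parallel gripper is mounted at the origin on the work surface. World frame = base frame: x ahead of the robot, y to its left, z up, the work surface at z = 0. Lengths are in m, angles in rad, forces in N, time in s.
With the tool pointing down it reaches from about 0.25 to 0.725 m from the base axis. Payload 9.7 kg.
Tool frame: the origin (TCP) lies between the finger pads; the fingertips stand ctrl.nose_length ahead of it and the grasp point (between the pads) lies 3 mm ahead of it (ctrl.nose_length is the distance from the TCP to the fingertips, in m); z points along the fingers, y is the line along which they close (so a half turn about z gives the same grasp; the last joint's range is limited). The gripper opens to 85 mm and grips with 20 to 120 N. Pads are 22 mm wide; open, the fingers measure 114 mm over their backs; the gripper's body (76 mm by 85 mm) begins 54 mm behind the grasp point. The pads swing forward as they close: fully open they stand 13 mm farther back than shut.
Start: joints at [-1.206, 0.087, 0.176, 1.66, 0, 1.571], TCP at [0.196, -0.514, 0.253] pointing down, gripper open.
Joint ranges: [-3.13, 3.13], [-0.85, 1.81], [-1.15, 1.24], [-2.2, 2.28], [-1.44, 1.52], [-3.14, 3.14]. Speed limits (rad/s): [2.22, 2.22, 2.57, 3.14, 3.14, 3.14].

### API

Orientations are given as a 3x3 rotation matrix whose columns are the frame's x, y, z axes.
In Python, from rig import ctrl, vision gives the robot as it stands.
- The arm moves only by the tool carry_out, never from a script. Its argument "rows" is a list of rows, each a list of 4 numbers: the shift along the tool's x, y, z in m, then the turn about the tool's z in rad. In form: [[tx, ty, tz, spin], ...]. A call has 1 to 20 rows; each row is the pose to reach, as a shift and turn from the pose commanded when the call began, along the tool's axes at that moment; what a row does not reach only later rows make up. A row lasts 1/10 s, in which the tool goes at most 50 mm and 8.59 degrees, less where a joint would pass 70% of its speed; a pose out of reach is approached as far as the arm can. A call with a gripper value outside its range is refused whole. "hand" is the closure in counts, from 0 (fully open) to 255 (shut), set as the call begins (left out, the last holds). The fingers move at their own pace and stop on an object; "grip_force" is the grip in N (left out, the last holds). Time passes only in rows, so rows that repeat a pose let the fingers close. It gives the time, the measured TCP pose, the force, the opening and the grip force at its end, in the units of the state.
- ctrl.state(): the state, without advancing time (a new reading comes with each control period).
- vision.grab_frame(name): name is "scene" or "top" or "wrist"; returns (picture, depth): 400x640x3 uint8, red, green, blue; 400x640 float32, m along the optical axis (not along the pixel's ray), 0 where there is no reading.
- vision.camera_info(name): a dict with "intrinsics" (3x3 intrinsics, pixels), "eye" and "rotation" of the camera in the world; the wrist camera has in their place "tool_from_camera" (4x4, takes a point from camera to tool coordinates, whose origin is the TCP and whose axes are the flange's). Camera axes: x right, y up, looking along -z (the intrinsics and any distortion apply to the point x, -y, -z); pixel columns grow to the right and rows downward; lengths in m; the calibration is good to about 2 mm. A picture is of the moment at which its call begins: read the wrist's pose just before it. camera_info takes no time and is no camera call.
- ctrl.finish_job(): hands the job in; it is judged then, once.
The state is a dict: "t": time; "qpos": joint angles; "joint_velocities": joint speeds; "tau": joint torques, N m; "ee_pos": TCP position; "ee_rot": TCP orientation; "ft_force": force on the tool from outside, world axes, zero at the start; "moment": the same for the moment, N m; "gripper_width": opening from 0.0 (shut) to 1.0 (fully open); "grip_force": force on a finger pad.
Only numpy, scipy, OpenCV 4.12 (cv2) and the standard library are available. Lean on these libraries where they do the work, as an engineer would, in place of code of your own. Each camera call takes 0.05 s, during which the arm holds its last target. There are 200 camera calls.

### The job

Lock the tool chest: with one fingertip hold the long spring catch bar on its lid pressed down, and meanwhile, with the other fingertip, push the bolt by its upright tab all the way home through the keeper, never letting the catch up before the bolt is home. Then move clear so that the catch springs back up fully and locks the bolt. Only press and push: do not grip or lift anything, and leave the things on and around the chest where they are.

Things in the scene. Friction and masses are not known exactly. Their poses are not given: they have to be found in the camera images.
- chest: Low dark steel tool chest fixed to the bench, 250 (x) by 330 (y) by 80 mm high; origin: centre of its underside, z up. Its axes are 'chest x' and 'chest y' below. On its flat lid (80 mm above the bench) two parts run side by side along chest y: catch bar (chest x = -30 mm) and bolt (chest x = +30 mm), nothing over 20 mm high between them. Loose things on it are over 60 mm from chest x = 0, at most 45 mm tall.
- catch (a joint): Spring catch travel, m, straight down: 0 = up (rest), 0.010 = at its stop. Spring force 2.5 N at the top, 6.5 N at the stop. Up, its tongue sits in a notch and blocks the bolt; pressed 5 mm or more it frees it (7 to 10 mm is safe). Let up part-way, it drops into a middle notch and blocks again. Let go with the bolt home (beyond 0.0385), it springs up to 0 and locks it.
- catch_top (a point): Centre of the top face of the catch's press bar, a plain flat steel bar 95 mm long (chest y) by 28 mm wide (chest x); its top is 38 mm above the lid (118 mm above the bench) when up. A fingertip may slide along it while pressing. It goes down with the catch; its axes are the chest's.
- bolt (a joint): Bolt travel, m, along chest +y: starts withdrawn at 0 to 0.005, moves freely to 0.006 where the raised catch stops it, 0.040 = fully home at its stop with the bolt's end through the keeper. Friction about 3 N holds it where it is left.
- tab_face (a point): Centre of the chest -y face of the bolt's upright push tab, a round-topped steel plate 30 mm wide (chest x), 10 mm thick (chest y); pushing it towards chest +y shoots the bolt. This point is 44 mm above the lid; the tab's top is at 54 mm, the bolt's bar below it at 20 mm. 60 mm in chest x from the middle of the catch bar. Travels with the bolt; axes as the chest's.
- keeper (a point): Centre of the keeper on the chest's top, a low steel staple (18 mm along chest y, 30 mm along chest x, its top 25 mm above the lid) that the bolt's end enters. A like staple 12 mm long guides the bolt 47 mm before it (chest -y). Fixed; axes as the chest's.
- bearing: Loose steel bearing ring lying on the chest, 40 mm across, 14 mm high; origin under its centre. Leave alone.
- socket: Loose steel wrench socket standing on the chest, 24 mm across, 38 mm high; origin under its centre. Leave alone.
- tin: Loose small aluminium tin standing on the chest, 50 mm across, 45 mm high; origin under its centre. Leave alone.
- hitch_ball: Steel trailer hitch ball standing on the bench, 50 mm across, 110 mm high; origin under its centre. Leave alone.
- spray_can: Spray can standing on the bench, 66 mm across, 190 mm high; origin under its centre. Leave alone.
- screwdriver: Screwdriver lying on the bench. Leave alone.
- wrench: Wrench lying on the bench. Leave alone.

How it is judged:
On the way, in this order (a step that is already met when the one before it is completed fails the run):
1. the catch is held down by a finger before the bolt is driven (value of joint catch above 0.005 m and contact force between the fingers and catch above 1 N and value of joint bolt below 0.012 m), for 0.1 s.
2. one finger pushes the bolt while the other holds the catch down (value of joint catch above 0.0045 m and contact force between the fingers and catch above 0.5 N and contact force between the fingers and bolt above 0.3 N and value of joint bolt between 0.014 and 0.037 m), for 0.04 s.
At the end, for the whole second after the job is handed in: The bolt is fully home (within 2.5 mm of its stop), the catch has sprung back up (within 1.5 mm of its top) and locks it, and nothing else was disturbed (value of joint bolt above 0.0375 m and value of joint catch below 0.0015 m and velocity of joint bolt below 0.005 m/s and y of tab_face in the frame of chest above -0.0125 m); the robot touches nothing.
It fails at once if the catch is let up while the bolt is between its withdrawn place and home (value of joint bolt between 0.012 and 0.036 m and value of joint catch below 0.003 m).
It fails at once if a loose thing on the chest is moved more than 30 mm, knocked over or lifted (distance of any of bearing, socket, tin from where it was at the start of the episode above 0.03 m or angle between any of bearing, socket, tin's own z axis and vertical above 0.5 rad or height (world z) of any of bearing, socket, tin above 0.095 m).
It fails at once if a loose thing on the bench is moved more than 30 mm, knocked over or lifted (distance of any of hitch_ball, spray_can, screwdriver, wrench from where it was at the start of the episode above 0.03 m or angle between any of hitch_ball, spray_can's own z axis and vertical above 0.5 rad or height (world z) of any of hitch_ball, spray_can, screwdriver, wrench above 0.03 m).
It also fails if it takes over 37 s, if anything falls off the work surface, if the arm or the gripper's body presses on something with over 40 N, if the wrist force passes 120 N, or if a joint passes its speed limit or range.

## Working session

There is one attempt and no reset: what is moved stays moved. The work goes in short steps, Python scripts to look and compute and a tool call to move; the robot and the scene stay as the last step left them, time stands still between calls to the robot, and variables do not carry over. Pictures are saved under pics/ and viewed, at most 10 in all, crops included, and the job is handed in when it is done.

Besides the shell and the picture viewer there is one more tool, called as a command line: name --pt "numbers of a row" for each row, then --argument value for the rest. carry_out: Moves the arm, as the interface text tells. Its arguments: {"type":"object","properties":{"rows":{"type":"array","items":{"type":"array","items":{"type":"number"}}},"hand":{"type":"number"},"grip_force":{"type":"number"}},"required":["rows"]}

```bash
mkdir -p pics; cat > h.py <<'E'
import numpy as np, cv2
from rig import ctrl, vision
def cloud(name):
    s=ctrl.state(); pic,d=vision.grab_frame(name); ci=vision.camera_info(name); K=np.array(ci["intrinsics"])
    v,u=np.mgrid[:400,:640]
    P=np.stack([(u-K[0,2])/K[0,0]*d,-(v-K[1,2])/K[1,1]*d,-d],-1)
    if name=="wrist":
        T=np.array(ci["tool_from_camera"]); P=P@T[:3,:3].T+T[:3,3]; P=P@np.array(s["ee_rot"]).T+s["ee_pos"]
    else: P=P@np.array(ci["rotation"]).T+np.array(ci["eye"])
    P[d==0]=np.nan
    return pic,P
E
python3 - <<'E'
from h import *
s=ctrl.state(); print(s, ctrl.nose_length); print(vision.camera_info("top"))
a,P=cloud("top"); b,Q=cloud("scene")
np.savez("c.npz",a=a,P=P,b=b,Q=Q)
cv2.imwrite("pics/top.png",a[...,::-1]); cv2.imwrite("pics/scene.png",b[...,::-1])
E
```

```text
{'t': 0.0, 'qpos': array([-1.20597403e+00,  8.74433683e-02,  1.75152523e-01,  1.65978403e+00,
        1.54237798e-06,  1.57081429e+00]), 'joint_velocities': array([ 0.00130754,  0.00028168, -0.00062087, -0.00061346, -0.00028148,
       -0.00134628]), 'tau': array([-8.20456426e-04, -5.20386279e+01,  4.64807868e+01,  1.61618058e-02,
       -8.87599822e-05,  2.29005610e-05]), 'ee_pos': array([ 0.19616373, -0.51362616,  0.25260166]), 'ee_rot': array([[ 9.34193587e-01,  3.56766220e-01, -4.54723128e-04],
       [ 3.56766509e-01, -9.34192823e-01,  1.19495196e-03],
       [ 1.51941054e-06, -1.27854644e-03, -9.99999183e-01]]), 'ft_force': array([-0.36505526, -0.32262723, -0.67440791]), 'moment': array([-0.0574404 , -0.06603178,  0.00183588]), 'grip_force': 0.0, 'gripper_width': 0.999383181608727} 0.022
{'intrinsics': array([[377.26374042,   0.        , 322.11806223],
       [  0.        , 377.26374042, 198.5660328 ],
       [  0.        ,   0.        ,   1.        ]]), 'eye': array([ 0.36795035, -0.00506801,  1.32541254]), 'rotation': array([[ 0.02535485,  0.98986772, -0.13971054],
       [-0.99965114,  0.02613949,  0.0037838 ],
       [ 0.00739742,  0.13956586,  0.99018516]])}
```

View pics/top.png

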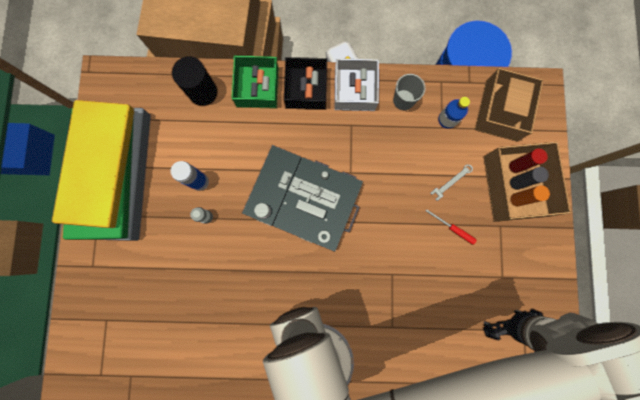

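View pics/scene.png

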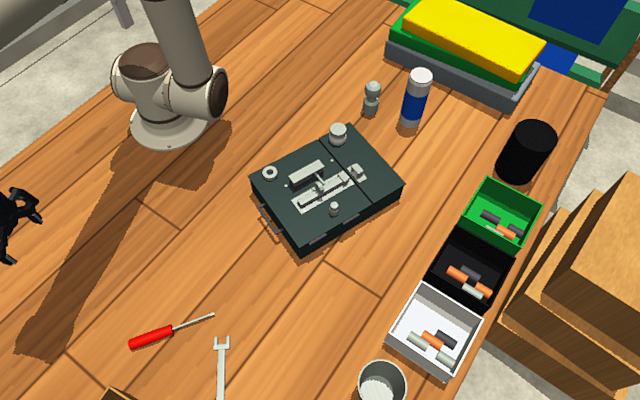

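The top view shows the chest centred near pixel (303,197). The catch bar is at about (311,209), the bolt with its tab at about (310,188), and the keeper toward the left at about (286,180). The scene view confirms this, so chest +y points to image left, roughly world +y. Next I fit the lid and the bar from depth.

```bash
python3 - <<'E'
from h import *
c=np.load("c.npz")
for n,I,roi in (("top",'P',(slice(130,265),slice(225,380))),("scene",'Q',(slice(110,270),slice(230,420)))):
    P=c[I][roi].reshape(-1,3); P=P[~np.isnan(P[:,2])]
    lid=P[(abs(P[:,2]-.08)<.012)]; print(n,len(lid),np.median(lid[:,2]))
    (cx,cy),(w,h),a=cv2.minAreaRect((lid[:,:2]*1000).astype(np.float32)); print("lid",cx,cy,w,h,a)
    z=P[:,2]; 
    bx=cv2.boxPoints(((cx,cy),(w,h),a)); 
    e=[bx[1]-bx[0],bx[2]-bx[1]]; L=max(e,key=np.linalg.norm); yv=L/np.linalg.norm(L); yv=yv*np.sign(yv[1]); xv=np.array([yv[1],-yv[0]])
    D=P[:,:2]*1000-[cx,cy]; X=D@xv; Y=D@yv; print("y axis",yv)
    for nm,m in (("bar",(z>.108)&(z<.126)&(X<0)&(abs(X)<60)&(abs(Y)<100)),("tab",(z>.122)&(X>0)&(X<60)&(abs(Y)<120)),("all>100 left",(z>.1)&(X<0)&(X>-60))):
        if m.sum()>3:
            print(nm,m.sum(),"X",np.percentile(X[m],[2,50,98]).round(1),"Y",np.percentile(Y[m],[2,50,98]).round(1),"z",np.percentile(z[m],[5,50,98]).round(4))
E
```

```text
top 6627 0.08005646800241117
lid 551.7373046875 53.829254150390625 334.0442810058594 261.0436706542969 69.23263549804688
y axis [0.3545744  0.93502784]
bar 255 X [-47.4 -33.9 -20.2] Y [-88.1 -42.4   2.7] z [0.1142 0.118  0.1223]
tab 31 X [12.3 25.7 40.1] Y [-49.  -44.1 -39.4] z [0.124  0.1316 0.1387]
all>100 left 260 X [-47.4 -33.9 -19.7] Y [-88.  -42.3   2.7] z [0.1137 0.118  0.1223]
scene 8984 0.08059281667962648
lid 585.2175903320312 145.7461395263672 532.626220703125 264.7909851074219 69.10758209228516
y axis [0.35661432 0.93425167]
bar 20 X [-45.3 -32.1 -19.3] Y [-99.6 -96.3 -92.7] z [0.1149 0.1178 0.121 ]
all>100 left 383 X [-45.6 -29.6 -17.7] Y [-186.8 -141.8  -95.8] z [0.1013 0.1181 0.1223]
```

carry_out --pt "0.012 -0.009 0 -0.02" --pt "0.036 -0.026 0 -0.06" --pt "0.064 -0.047 0 -0.11" --pt "0.092 -0.067 0 -0.16" --pt "0.12 -0.0875 0 -0.21" --pt "0.148 -0.108 0 -0.26" --pt "0.176 -0.128 0 -0.31" --pt "0.204 -0.149 0 -0.36" --pt "0.232 -0.169 0 -0.41" --pt "0.26 -0.19 0 -0.46" --pt "0.288 -0.21 0 -0.51" --pt "0.316 -0.23 0 -0.56" --pt "0.344 -0.251 0 -0.61" --pt "0.372 -0.271 0 -0.66" --pt "0.4 -0.292 0 -0.71" --pt "0.428 -0.312 0 -0.76" --pt "0.456 -0.3325 0 -0.8" --pt "0.474 -0.346 0 -0.83" --pt "0.4866 -0.3548 0 -0.843" --pt "0.4866 -0.3548 0 -0.843" --hand 120

```text
t: 2.1
ee_pos: [0.5245, -0.0072, 0.2528]
ee_rot: [[0.353, 0.936, -0.001], [0.936, -0.353, 0.0], [-0.0, -0.001, -1.0]]
ft_force: [-0.7, -0.3, 0.2]
gripper_width: 0.527
grip_force: 0.0
```

```bash
python3 - <<'E'
from h import *
s=ctrl.state(); print(s["ee_pos"],s["gripper_width"],ctrl.nose_length,vision.camera_info("wrist")["tool_from_camera"])
a,P=cloud("wrist"); b,Q=cloud("top"); np.savez("w.npz",a=a,P=P,b=b,Q=Q)
cv2.imwrite("pics/w1.png",a[...,::-1])
T=(P-s["ee_pos"])@np.array(s["ee_rot"])  # tool coords
z=P[...,2]; X=T[...,0]*1e3; Y=T[...,1]*1e3
f=lambda n,m: print(n,m.sum(),"chesty",np.percentile(X[m],[1,50,99]).round(1),"chestx",np.percentile(Y[m],[1,50,99]).round(1),"z",np.percentile(z[m],[5,50,95]).round(4)) if m.sum()>5 else print(n,m.sum())
ok=np.isfinite(z)&(abs(X)<150)
f("bar",ok&(abs(z-.118)<.004)&(Y<-10)&(Y>-60)); f("tab",ok&(z>.122)&(z<.137)&(Y>8)&(Y<55)); f("tabtop",ok&(z>.131)&(z<.137)&(Y>8)&(Y<55))
f("fingers",ok&(z>.2)); f("fing L",ok&(z>.2)&(Y<0));f("fing R",ok&(z>.2)&(Y>0))
m=ok&(abs(z-.118)<.004)&(Y<-10)&(Y>-60)
if m.sum()>50: print(cv2.minAreaRect(np.stack([X[m],Y[m]],-1).astype(np.float32)))
E
```

```text
[ 0.52446871 -0.00716529  0.25282228] 0.5274902861977281 0.022 [[ 1.73094906e-04  9.47952862e-01  3.18410648e-01  8.18995533e-02]
 [ 9.99999985e-01 -1.72475635e-04 -3.01375960e-05 -1.17888024e-03]
 [ 2.63490584e-05  3.18410649e-01 -9.47952878e-01 -1.19566915e-01]
 [ 0.00000000e+00  0.00000000e+00  0.00000000e+00  1.00000000e+00]]
bar 3629 chesty [-20.8  28.9  70.7] chestx [-44.7 -30.9 -17.4] z [0.1157 0.117  0.1181]
tab 513 chesty [18.1 23.9 28.2] chestx [14.2 27.9 42.9] z [0.1242 0.1308 0.1334]
tabtop 240 chesty [18.  23.1 28.1] chestx [20.9 28.7 36.6] z [0.1312 0.1323 0.1336]
fingers 34561 chesty [-10.3  11.3  17.7] chestx [-61.   -1.   58.8] z [0.2554 0.2992 0.3159]
fing L 17410 chesty [-10.3  11.3  17.7] chestx [-62.2 -37.6  -1.5] z [0.2556 0.2995 0.3159]
fing R 17151 chesty [-10.2  11.3  17.7] chestx [ 1.3 36.4 60. ] z [0.2553 0.299  0.3159]
((24.66797637939453, -31.1630802154541), (93.51902770996094, 28.101226806640625), 0.01508281473070383)
```

View pics/w1.png

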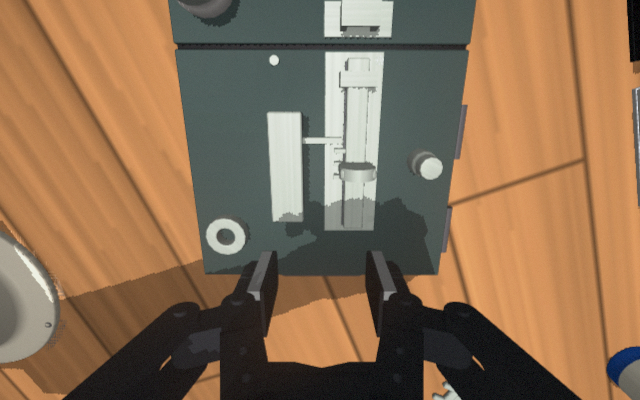

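The wrist view shows the bar at px (285,165), the tab at (357,172), the ring at (227,237) and the socket at (428,165). Both finger pads are lined up behind the tab. Before descending I check the fingertip extents from the same data.

```bash
python3 - <<'E'
from h import *
s=ctrl.state(); d=np.load("w.npz"); P=d["P"]; T=(P-s["ee_pos"])@np.array(s["ee_rot"])*1e3
T=T[np.isfinite(T[...,2])]
for lo,hi in ((-25,-10),(-10,0),(0,8),(8,14),(14,18),(18,25),(25,60)):
    m=(T[:,2]>lo)&(T[:,2]<=hi)&(abs(T[:,0])<40)
    for sg in (-1,1):
        k=m&(T[:,1]*sg>0)
        if k.sum()>5: print(lo,hi,k.sum(),"x",np.percentile(T[k,0],[1,99]).round(1),"y",np.percentile(T[k,1],[1,99]).round(1))
E
```

```text
-25 -10 1068 x [-8.6 15.2] y [-49.2 -23.4]
-25 -10 1073 x [-8.8 15.3] y [21.4 47.8]
-10 0 557 x [-8.7 13.1] y [-37.  -23.4]
-10 0 557 x [-8.8 13.2] y [21.4 34.9]
0 8 377 x [-8.6 13.1] y [-37.1 -23.5]
0 8 382 x [-8.6 13.1] y [21.4 34.9]
8 14 235 x [-9.3 12.9] y [-36.7 -23.4]
8 14 243 x [-9.  13.2] y [21.4 34.7]
14 18 107 x [-8.2 12.7] y [-33.8 -23.4]
14 18 96 x [-8.6 12.9] y [21.4 31.8]
18 25 38 x [-7.8 11.8] y [-27.7 -23.4]
18 25 38 x [-8.  12.1] y [21.5 27.1]
```

carry_out --pt "0 0 0.01 0" --pt "-0.001 0 0.03 0" --pt "-0.002 -0.0005 0.05 0" --pt "-0.002 -0.0005 0.07 0" --pt "-0.002 -0.0005 0.085 0" --pt "-0.002 -0.0005 0.097 0" --pt "-0.002 -0.0005 0.105 0" --pt "-0.002 -0.0005 0.109 0" --pt "-0.002 -0.0005 0.11 0" --pt "-0.002 -0.0005 0.11 0" --pt "-0.002 -0.0005 0.11 0"

```text
t: 3.3
ee_pos: [0.5233, -0.0104, 0.1439]
ee_rot: [[0.355, 0.935, 0.001], [0.935, -0.355, -0.0], [0.0, 0.001, -1.0]]
ft_force: [0.6, 0.5, -0.0]
gripper_width: 0.53
grip_force: 0.0
```

carry_out --pt "0 0 0.002 0" --pt "0 0 0.004 0" --pt "0 0 0.005 0" --pt "0 0 0.005 0"

```text
t: 3.7
ee_pos: [0.5229, -0.0104, 0.1381]
ee_rot: [[0.355, 0.935, -0.0], [0.935, -0.355, 0.0], [-0.0, -0.0, -1.0]]
ft_force: [-0.2, -1.0, 0.5]
gripper_width: 0.528
grip_force: 0.0
```

carry_out --pt "0 0 0.0015 0" --pt "0 0 0.003 0" --pt "0 0 0.003 0"

```text
t: 4.0
ee_pos: [0.5231, -0.0105, 0.1353]
ee_rot: [[0.355, 0.935, 0.0], [0.935, -0.355, -0.0], [0.0, 0.0, -1.0]]
ft_force: [0.4, -0.0, 2.8]
gripper_width: 0.534
grip_force: 1.4
```

carry_out --pt "0 0 0.002 0" --pt "0 0 0.004 0" --pt "0 0 0.0055 0" --pt "0 0 0.0055 0" --pt "0 0 0.0055 0"

```text
t: 4.5
ee_pos: [0.523, -0.0105, 0.1299]
ee_rot: [[0.355, 0.935, 0.0], [0.935, -0.355, -0.0], [-0.0, 0.0, -1.0]]
ft_force: [-1.4, -0.4, 5.2]
gripper_width: 0.529
grip_force: 2.5
```

```bash
python3 - <<'E'
from h import *
F=[]
a,P=cloud("wrist"); s=ctrl.state(); print(s["ee_pos"],s["ft_force"],s["moment"],s["gripper_width"])
cv2.imwrite("pics/w2.png",a[...,::-1])
T=(P-s["ee_pos"])@np.array(s["ee_rot"])*1e3; z=P[...,2]
for n,m in (("bar",(z>.1)&(z<.122)&(T[...,1]<-18)&(T[...,1]>-44)&(T[...,0]>22)&(T[...,0]<65)),("tab",(z>.126)&(z<.14)&(T[...,1]>10)&(T[...,1]<45)&(T[...,0]>14.5)&(T[...,0]<45))):
    print(n,m.sum(), np.percentile(z[m],[5,50,95]), np.percentile(T[m][:,0],[1,50,99]) if m.sum() else 0)
E
```

```text
[ 0.52304949 -0.01047596  0.12990177] [-0.77022433 -1.26107678  5.41946135] [-0.05756618  0.42217806  0.06103437] 0.5280233078121582
bar 4921 [0.10824804 0.10924673 0.11024103] [22.57004066 45.09029827 64.6141338 ]
tab 1602 [0.12643993 0.13102026 0.13331698] [21.80467793 27.84245468 32.09494526]
```

View pics/w2.png

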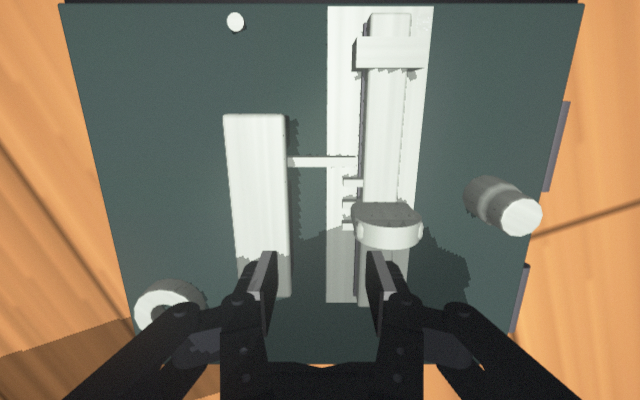

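The bar now sits at about 109 mm with 5.3 N on it, so the catch is down 7–8 mm. The tab at px (387,225) is about 9 mm ahead of the right finger, and the ring and socket are clear. I press slightly deeper, then slide along chest +y.

carry_out --pt "0 0 0.0007 0" --pt "0.003 0 0.0007 0" --pt "0.006 0 0.0007 0" --pt "0.009 0 0.0007 0" --pt "0.012 0 0.0007 0" --pt "0.015 0 0.0007 0" --pt "0.018 0 0.0007 0" --pt "0.021 0 0.0007 0" --pt "0.024 0 0.0007 0" --pt "0.027 0 0.0007 0" --pt "0.03 0 0.0007 0" --pt "0.03 0 0.0007 0"

```text
t: 5.75
ee_pos: [0.5338, 0.0172, 0.1293]
ee_rot: [[0.355, 0.935, 0.0], [0.935, -0.355, -0.001], [-0.001, 0.001, -1.0]]
ft_force: [-1.9, -4.1, 6.2]
gripper_width: 0.531
grip_force: 3.5
```

carry_out --pt "0.003 0 0 0" --pt "0.006 0 0 0" --pt "0.009 0 0 0" --pt "0.012 0 0 0" --pt "0.014 0 0 0" --pt "0.015 0 0 0" --pt "0.016 0 0 0" --pt "0.016 0 0 0"

```text
t: 6.55
ee_pos: [0.5394, 0.0319, 0.1293]
ee_rot: [[0.356, 0.935, 0.0], [0.935, -0.356, -0.002], [-0.002, 0.001, -1.0]]
ft_force: [-1.3, -5.6, 4.9]
gripper_width: 0.526
grip_force: 3.8
```

carry_out --pt "0.001 0 0 0" --pt "0.002 0 0 0" --pt "0.002 0 0 0"

```text
t: 6.85
ee_pos: [0.5401, 0.0337, 0.1293]
ee_rot: [[0.356, 0.935, 0.0], [0.935, -0.356, -0.002], [-0.002, 0.001, -1.0]]
ft_force: [-2.7, -6.7, 5.9]
gripper_width: 0.527
grip_force: 3.8
```

carry_out --pt "0.001 0 0 0" --pt "0.002 0 0 0" --pt "0.002 0 0 0"

```text
t: 7.15
ee_pos: [0.5408, 0.0356, 0.1293]
ee_rot: [[0.356, 0.935, 0.0], [0.935, -0.356, -0.002], [-0.002, 0.001, -1.0]]
ft_force: [-2.0, -5.5, 5.7]
gripper_width: 0.53
grip_force: 3.8
```

```bash
python3 - <<'E'
from h import *
a,P=cloud("wrist"); s=ctrl.state(); print(s["ee_pos"],s["ft_force"])
cv2.imwrite("pics/w3.png",a[...,::-1])
R=np.array(s["ee_rot"]); c=np.array([.5517,.0538]); yv=np.array([.355,.935]); xv=np.array([.935,-.355])
# tab position along chest y, before and now, same axes about world origin
W=np.load("w.npz")["P"]
for n,Q in (("before",W),("now",P)):
    X=(Q[...,:2]-c)@xv*1e3; Y=(Q[...,:2]-c)@yv*1e3; z=Q[...,2]
    m=(z>.129)&(z<.137)&(X>8)&(X<45)&(abs(Y)<80); 
    if n=="now": m&=((Q-s["ee_pos"])@R)[...,0]>.0145
    print(n,m.sum(),np.percentile(Y[m],[1,50,99]).round(1))
    b=(X<-20)&(X>-46)&(z>.1)&(z<.122)&(abs(Y)<100)
    print(" bar z",np.median(z[b]))
E
```

```text
[0.54081085 0.0355883  0.12930072] [-1.62847576 -6.42988258  5.4452112 ]
before 324 [-48.6 -43.5 -38.5]
 bar z 0.11707663195266763
now 747 [-6.4 -2.5  0.3]
 bar z 0.10849604431708645
```

View pics/w3.png

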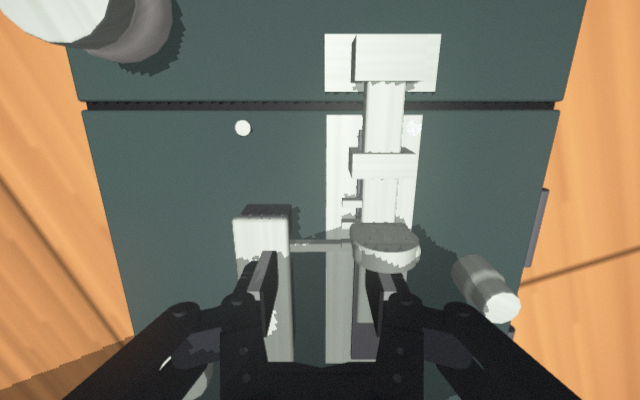

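The tab has moved about 39 mm, the bolt's end is in the keeper (top right, px (398,58)), and the catch is still held. The stop hasn't been felt yet, so I creep on.

carry_out --pt "0.001 0 0 0" --pt "0.0015 0 0 0" --pt "0.0015 0 0 0"

```text
t: 7.5
ee_pos: [0.541, 0.036, 0.1293]
ee_rot: [[0.357, 0.934, -0.001], [0.934, -0.357, -0.004], [-0.004, 0.001, -1.0]]
ft_force: [-3.9, -11.1, 6.3]
gripper_width: 0.53
grip_force: 7.0
```

carry_out --pt "0.001 0 0 0" --pt "0.0015 0 0 0" --pt "0.0015 0 0 0"

```text
t: 7.8
ee_pos: [0.541, 0.0362, 0.1293]
ee_rot: [[0.358, 0.934, -0.002], [0.934, -0.358, -0.006], [-0.006, 0.001, -1.0]]
ft_force: [-6.5, -18.3, 9.4]
gripper_width: 0.529
grip_force: 10.8
```

The force has risen to 19 N with no more motion, so the bolt is at its stop. I back off a little, then lift clear.

carry_out --pt "-0.003 0 0 0" --pt "-0.006 0 0 0" --pt "-0.008 0 0 0" --pt "-0.008 0 -0.006 0" --pt "-0.008 0 -0.016 0" --pt "-0.008 0 -0.036 0" --pt "-0.008 0 -0.06 0" --pt "-0.03 0 -0.09 0" --pt "-0.05 0 -0.11 0" --pt "-0.06 0 -0.12 0" --pt "-0.06 0 -0.12 0" --pt "-0.06 0 -0.12 0"

```text
t: 9.0
ee_pos: [0.5206, -0.0168, 0.2482]
ee_rot: [[0.356, 0.935, -0.001], [0.935, -0.356, 0.0], [-0.0, -0.001, -1.0]]
ft_force: [-0.4, -0.0, -0.4]
gripper_width: 0.532
grip_force: 0.0
```

```bash
python3 - <<'E'
from h import *
a,P=cloud("wrist"); s=ctrl.state(); print(s["ee_pos"],s["ft_force"])
cv2.imwrite("pics/w4.png",a[...,::-1])
c=np.array([.5517,.0538]); yv=np.array([.355,.935]); xv=np.array([.935,-.355])
W=np.load("w.npz")["P"]
for n,Q in (("before",W),("now",P)):
    X=(Q[...,:2]-c)@xv*1e3; Y=(Q[...,:2]-c)@yv*1e3; z=Q[...,2]
    m=(z>.129)&(z<.137)&(X>8)&(X<45)&(abs(Y)<80); print(n,m.sum(),np.percentile(Y[m],[1,50,99]).round(1))
    b=(X<-20)&(X>-46)&(z>.1)&(z<.122)&(abs(Y)<100); print(" bar z",np.median(z[b]))
E
```

```text
[ 0.52044827 -0.01654442  0.24772968] [ 0.24074782  0.45773796 -0.45648654]
before 324 [-48.6 -43.5 -38.5]
 bar z 0.11707663195266763
now 394 [-9.9 -4.9  0. ]
 bar z 0.11705014612076844
```

View pics/w4.png

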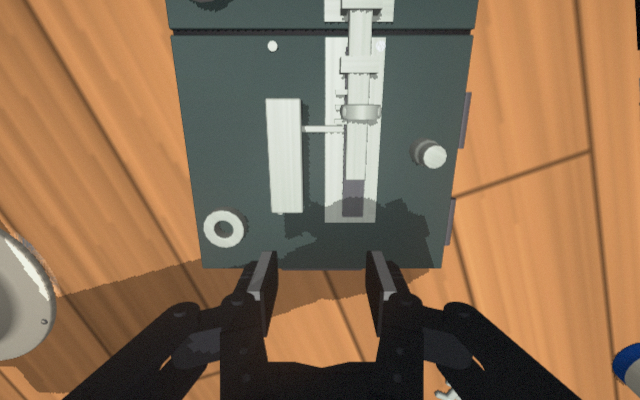

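The bar at px (285,155) is back at its full height (117.05 mm now, 117.08 mm before). The tab at (361,112) has moved 38.6 mm. The bolt's end is in the keeper and the loose things are in place. Handing in.

```bash
python3 -c "
from rig import ctrl
print(ctrl.finish_job())"
```

```text
the job is handed in; nothing more can be done
None
```

The job is handed in: the bolt was pushed to its stop (about 38.6 mm of tab travel) with the catch held down, the catch then sprang back to full height, the arm is clear, and the ring and socket look undisturbed in the last picture; the hand-in returned no verdict.

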